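Line the seasonings up by height

TASK

Set the four seasoning containers (pepper mill, spice jar, salt shaker, small jar) out on the wooden board in order of height, one upright in the middle of each cork pad: the tallest on the end pad nearest the red kitchen timer, stepping down to the shortest at the other end. Set each one down gently, without dropping it or knocking any over, and leave them standing free.

Things in the scene. Friction and masses are not known exactly. Their poses are not given: they have to be found in the camera images.
- mill_centre (a point): Dark brown turned wooden pepper mill, 150 mm tall with its little steel knob, waisted round body up to 58 mm across, head about 50 mm across, 0.18 kg. This point is on its upright axis (local z), half-way up. Starts upright on the worktop.
- spice_jar_centre (a point): Round clear spice jar with a red cap, 108 mm tall, 45 mm across, 0.11 kg. This point is on its upright axis (local z), half-way up. Starts upright on the worktop.
- shaker_centre (a point): Round clear salt shaker with a domed grey top, 90 mm tall, 44 mm across below and 34 mm across the top third, 0.10 kg. This point is on its upright axis (local z), half-way up. Starts upright on the worktop.
- small_jar_centre (a point): Low round amber glass jar with a flat steel lid, 70 mm tall, 50 mm across, 0.15 kg. This point is on its upright axis (local z), half-way up. Starts upright on the worktop.
- pad1: Round cork pad, 66 mm across, 3 mm thick, fixed on the wooden board, at the end on the board's own +y side (the robot's left). Origin: centre of its underside, 10 mm above the worktop; its top is 13 mm above the worktop. Local y runs along the row (pads 90 mm apart), local x across it, away from the robot.
- pad2: Round cork pad, 66 mm across, 3 mm thick, fixed on the wooden board, second from the robot's left. Origin: centre of its underside, 10 mm above the worktop; its top is 13 mm above the worktop. Local y runs along the row (pads 90 mm apart), local x across it, away from the robot.
- pad3: Round cork pad, 66 mm across, 3 mm thick, fixed on the wooden board, third from the robot's left. Origin: centre of its underside, 10 mm above the worktop; its top is 13 mm above the worktop. Local y runs along the row (pads 90 mm apart), local x across it, away from the robot.
- pad4: Round cork pad, 66 mm across, 3 mm thick, fixed on the wooden board, at the end on the board's own -y side (the robot's right). Origin: centre of its underside, 10 mm above the worktop; its top is 13 mm above the worktop. Local y runs along the row (pads 90 mm apart), local x across it, away from the robot.
- timer: Red round wind-up kitchen timer, 67 mm across, 67 mm tall, fixed, behind one end of the board: about 0.14 m from the end pad there, 0.25 m from the other end pad. It and the tape roll change places between starts. Not to be moved. Origin: centre of its underside.
- tape: Upright-axis roll of brown tape, 96 mm across, 48 mm tall, fixed, behind the other end of the board. Not to be moved. Origin: centre of its underside.

How it is judged:
At the end, for the whole second after the job is handed in: All four containers stand upright (within 0.1 rad) and at rest on the cork pads, each centred within 15 mm of its pad's centre: the pepper mill (tallest) on the end pad nearest the kitchen timer, then the spice jar, the salt shaker and, on the far end pad, the small jar (((horizontal distance between timer and pad1 below 0.19 m and horizontal distance between mill_centre and pad1 below 0.015 m and horizontal distance between spice_jar_centre and pad2 below 0.015 m and horizontal distance between shaker_centre and pad3 below 0.015 m and horizontal distance between small_jar_centre and pad4 below 0.015 m) or (horizontal distance between timer and pad4 below 0.19 m and horizontal distance between mill_centre and pad4 below 0.015 m and horizontal distance between spice_jar_centre and pad3 below 0.015 m and horizontal distance between shaker_centre and pad2 below 0.015 m and horizontal distance between small_jar_centre and pad1 below 0.015 m)) and height (world z) of mill_centre between 0.082 and 0.094 m and angle between each of mill_centre, spice_jar_centre, shaker_centre, small_jar_centre's own z axis and vertical below 0.1 rad and linear speed of each of mill, spice_jar, shaker, small_jar below 0.02 m/s and height (world z) of spice_jar_centre between 0.061 and 0.073 m and height (world z) of shaker_centre between 0.052 and 0.064 m and height (world z) of small_jar_centre between 0.042 and 0.054 m); the robot touches nothing.
It fails at once if a container is knocked over (angle between any of mill_centre, spice_jar_centre, shaker_centre, small_jar_centre's own z axis and vertical above 1 rad).
It fails at once if a container is dropped from more than about 3 cm ((contact force between the fingers and mill below 0.05 N and linear speed of mill above 0.77 m/s) or (contact force between the fingers and spice_jar below 0.05 N and linear speed of spice_jar above 0.77 m/s) or (contact force between the fingers and shaker below 0.05 N and linear speed of shaker above 0.77 m/s) or (contact force between the fingers and small_jar below 0.05 N and linear speed of small_jar above 0.77 m/s)).
It also fails if it takes over 128 s, if anything falls off the work surface, if the arm or the gripper's body presses on something with over 40 N, if the wrist force passes 120 N, or if a joint passes its speed limit or range.

ROBOT

A 6-joint arm with a two-finger parallel gripper is mounted at the origin on a cart in front of the work surface, level with it; the furniture and walls round the work are solid. World frame = base frame: x ahead of the robot, y to its left, z up, the work surface at z = 0. Lengths are in m, angles in rad, forces in N, time in s.
With the tool pointing down it reaches from about 0.375 to 0.975 m from the base axis. Payload 3.8 kg.
Tool frame: the origin (TCP) lies midway between the tips of the shut fingers; the grasp point (between the pads) lies 19 mm behind it (bot.grip_point_offset is the z of the grasp point in the tool frame, in m); z points along the fingers, y is the line along which they close (so a half turn about z gives the same grasp; the last joint's range is limited). The gripper opens to 85 mm and grips with 20 to 120 N. Pads are 22 mm wide; open, the fingers measure 114 mm over their backs; the gripper's body (76 mm by 85 mm) begins 54 mm behind the grasp point. The pads swing forward as they close: fully open they stand 13 mm farther back than shut.
Start: joints at [1.077, 0.264, 1.604, -0, 1.274, -0.037], TCP at [0.298, 0.606, 0.231] pointing down, gripper open.
Joint ranges: [-2.63, 2.63], [-0.94, 2.18], [0.31, 2.57], [-1.31, 4.45], [0, 2.66], [-2.55, 2.55]. Speed limits (rad/s): [2.57, 2.57, 3.14, 3.14, 3.14, 3.14].

INTERFACE

Orientations are given as a rotation vector (axis times angle).
In Python, from workcell import sensors, optics, order, bot gives the robot as it stands.
- The arm moves only by the tool play_rows, never from a script. Its argument "commands" is a list of rows, each a list of 6 numbers: the shift along the tool's x, y, z in cm, then the turn, a rotation vector about the tool's x, y, z in rad. In form: [[dx, dy, dz, wx, wy, wz], ...]. A call has 1 to 5 rows; each row shifts and turns the commanded pose from where the row before left it, along the tool's axes as they then stand; what a row does not reach is not made up. A row lasts 1/12 s, in which the tool goes at most 41.7 mm and 7.16 degrees, less where a joint would pass 70% of its speed; a pose out of reach is approached as far as the arm can. A call with a gripper value outside its range is refused whole. "grip" is the closure, from 0 (fully open) to 1 (shut), set as the call begins (left out, the last holds). The fingers move at their own pace and stop on an object; "force" is the grip in N (left out, the last holds). Time passes only in rows, so rows that do not move let the fingers close. It gives the time, the measured TCP pose, the force, the opening and the grip force at its end, in the units of the state.
- sensors.read_state(): the state, without advancing time (a new reading comes with each control period).
- optics.read_camera(name): name is "scene" or "top" or "wrist"; returns the picture (420x560x3 uint8, red, green, blue); there is no depth.
- optics.camera_info(name): a dict with "mtx" (3x3 intrinsics, pixels), "R" (3x3) and "t" (3): a world point X has camera coordinates R X + t. Camera axes: x right, y down, z forward; pixel columns grow to the right and rows downward; lengths in m; the calibration is good to about 2 mm. A picture is of the moment at which its call begins: read the wrist's pose just before it. camera_info takes no time and is no camera call; for the wrist camera it gives the pose at the moment of the call.
- order.finish_job(): hands the job in; it is judged then, once.
The state is a dict: "time": time; "q": joint angles; "joint_vel": joint speeds; "joint_torque": joint torques, N m; "tool_pos": TCP position; "tcp_rot": TCP orientation; "wrist_force": force on the tool from outside, world axes, zero at the start; "torque": the same for the moment, N m; "width": opening from 0.0 (shut) to 1.0 (fully open); "grip_force": force on a finger pad.
Only numpy, scipy, OpenCV 4.12 (cv2) and the standard library are available. Lean on these libraries where they do the work, as an engineer would, in place of code of your own. Each camera call takes 0.05 s, during which the arm holds its last target. There are 200 camera calls.

## Working session

There is one attempt and no reset: what is moved stays moved. The work goes in short steps, Python scripts to look and compute and a tool call to move; the robot and the scene stay as the last step left them, time stands still between calls to the robot, and variables do not carry over. Pictures are saved under pics/ and viewed, at most 14 in all, crops included, and the job is handed in when it is done.

Besides the shell and the picture viewer there is one more tool, called after "Call:" in YAML: its name, and indented under it one key for each argument. play_rows: Moves the arm, as the interface text tells. Its arguments: {"type":"object","properties":{"commands":{"type":"array","items":{"type":"array","items":{"type":"number"}}},"grip":{"type":"number"},"force":{"type":"number"}},"required":["commands"]}

```bash
mkdir -p pics; ls
python3 - <<'E'
from workcell import sensors, optics, order, bot
import cv2,numpy as np
s=sensors.read_state();print(s, bot.grip_point_offset)
for n in ["scene","top"]:
    im=optics.read_camera(n);cv2.imwrite(f"pics/{n}0.png",im[:,:,::-1])
    i=optics.camera_info(n);print(n,i, -i["R"].T@i["t"])
E
```

```text
pics
{'time': 0.0, 'q': array([ 1.07708045e+00,  2.64780959e-01,  1.60539166e+00,  2.45719104e-05,
        1.27371261e+00, -3.69058989e-02]), 'joint_vel': array([-6.77337163e-04,  3.69357113e-04,  6.52088939e-04, -5.49977418e-04,
        1.90874727e-04, -9.44734898e-05]), 'joint_torque': array([ 1.62205150e-03, -5.15111589e+01, -3.67308140e+01, -2.39725756e-05,
        1.31232943e-02,  4.52762094e-06]), 'tool_pos': array([0.29737875, 0.60513311, 0.22993377]), 'tcp_rot': array([-0.71120206, -3.05938964,  0.00346481]), 'wrist_force': array([-0.15163755,  0.20235962, -0.54492598]), 'torque': array([-0.00499278,  0.01856248,  0.0125839 ]), 'grip_force': 0.0, 'width': 1.0043221569655827} -0.0187
scene {'mtx': array([[498.05933734,   0.        , 287.86797472],
       [  0.        , 498.05933734, 211.80374466],
       [  0.        ,   0.        ,   1.        ]]), 'R': array([[ 0.83151789, -0.55541958, -0.00933186],
       [-0.4043709 , -0.59369419, -0.69570926],
       [ 0.38087028,  0.58226823, -0.71826286]]), 't': array([-0.42892122,  0.29485558,  0.97394114])} [ 0.10494145 -0.63027218  0.90067688]
top {'mtx': array([[517.65867113,   0.        , 279.5920782 ],
       [  0.        , 517.65867113, 197.33922213],
       [  0.        ,   0.        ,   1.        ]]), 'R': array([[-0.00804854, -0.99994167, -0.00720307],
       [-0.988075  ,  0.00906024, -0.15370654],
       [ 0.15376283,  0.00588006, -0.98809029]]), 't': array([0.04139002, 0.53580254, 1.29063394])} [0.3312947  0.0289441  1.35791735]
```

View pics/top0.png

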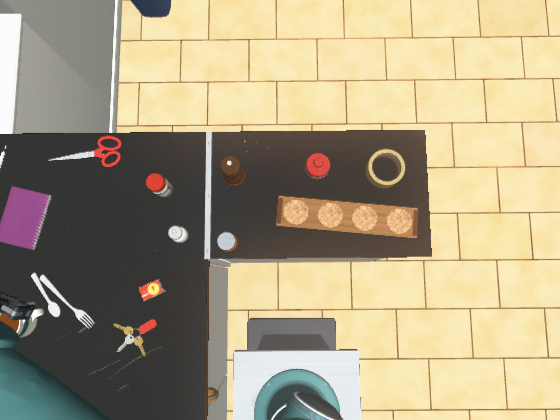

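View pics/scene0.png

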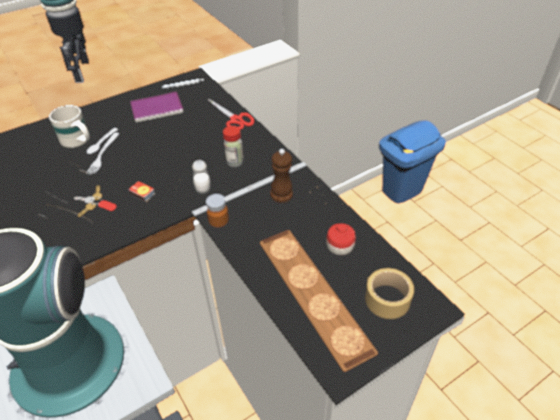

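The timer at top-view (318,165) is behind the left part of the row. Pads are at about (295,212), (330,215), (364,219) and (400,221). The mill is at (231,165), the spice jar (157,184), the shaker (178,234) and the small jar (227,242). I'll enlarge crops to read these more closely.

Run:
```python
import cv2
im=cv2.imread("pics/top0.png")
cv2.imwrite("pics/cA.png",cv2.resize(im[140:260,140:250],None,fx=5,fy=5,interpolation=cv2.INTER_CUBIC))
cv2.imwrite("pics/cB.png",cv2.resize(im[140:245,270:430],None,fx=5,fy=5,interpolation=cv2.INTER_CUBIC))
```

```text
(no output)
```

View pics/cA.png

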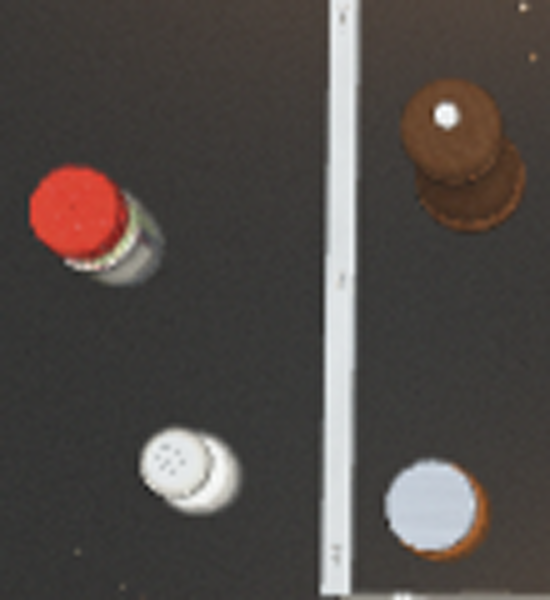

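View pics/cB.png

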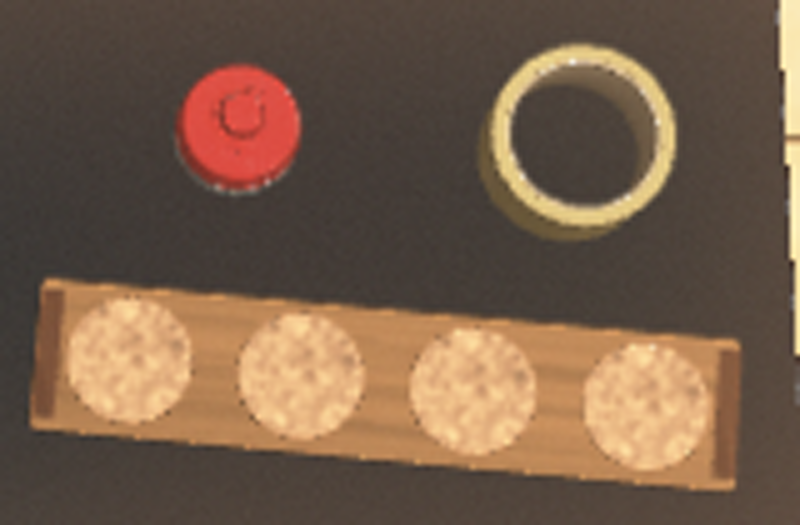

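Crop A, offset (140,140), 5x: mill knob (446,115), spice cap (77,212), shaker top (173,463), small jar lid (432,506). Crop B, offset (270,140), 5x: pads (129,360), (301,376), (473,391), (646,407); timer top about (240,125).

```bash
cat > h.py <<'E'
import numpy as np
from workcell import sensors, optics, order, bot
from scipy.spatial.transform import Rotation as R
def pix2w(i,u,v,z):
    d=i["R"].T@np.linalg.inv(i["mtx"])@[u,v,1]; c=-i["R"].T@i["t"]
    return c+d*(z-c[2])/d[2]
def proj(i,X):
    p=i["mtx"]@(i["R"]@np.array(X)+i["t"]); return p[:2]/p[2]
def go(pos,yaw=None):
    """rows' total (cm, rad) in tool axes to reach pos [and closing-axis yaw, tool down]"""
    s=sensors.read_state(); T=R.from_rotvec(s["tcp_rot"])
    print("t",round(s["time"],2),"pos",s["tool_pos"].round(4),"y-axis",T.as_matrix()[:,1].round(3),"z",T.as_matrix()[:,2].round(3),"q",s["q"].round(2))
    print("shift cm",(T.inv().apply(np.array(pos)-s["tool_pos"])*100).round(2))
E
python3 - <<'E'
from h import *
i=optics.camera_info("top"); j=optics.camera_info("scene")
for n,u,v,o,z in [("mill",446,115,140,.15),("spice",77,212,140,.108),("shaker",173,463,140,.088),("small",432,506,140,.07),
 ("pad1",129,360,270,.013),("pad2",301,376,270,.013),("pad3",473,391,270,.013),("pad4",646,407,270,.013),("timer",240,125,270,.062)]:
    w=pix2w(i,(u+.5)/5-.5+o,(v+.5)/5-.5+140,z); print(n,w.round(4),"scene px",proj(j,w).round(1),"r",np.hypot(*w[:2]).round(3))
go([.5,.2,.2])
w=optics.camera_info("wrist");print(w, -w["R"].T@w["t"])
import cv2
im=cv2.imread("pics/scene0.png")
cv2.imwrite("pics/cC.png",cv2.resize(im[110:370,185:385],None,fx=3,fy=3,interpolation=cv2.INTER_CUBIC)[:600])
E
```

```text
mill [0.6043 0.1568 0.15  ] scene px [281.6 150.2] r 0.624
spice [0.5668 0.3425 0.108 ] scene px [231.3 131. ] r 0.662
shaker [0.4445 0.2965 0.088 ] scene px [198.5 163.2] r 0.534
small [0.4235 0.1708 0.07  ] scene px [215.4 200.7] r 0.457
pad1 [ 0.5024 -0.0041  0.013 ] scene px [284.  248.5] r 0.502
pad2 [ 0.4932 -0.0939  0.013 ] scene px [302.9 276.3] r 0.502
pad3 [ 0.4845 -0.1835  0.013 ] scene px [324.1 306.8] r 0.518
pad4 [ 0.4753 -0.2733  0.013 ] scene px [347.4 341. ] r 0.548
timer [ 0.6168 -0.0612  0.062 ] scene px [339.7 228.9] r 0.62
t 0.1 pos [0.2974 0.6052 0.2301] y-axis [ 0.441  0.897 -0.002] z [-0.001 -0.002 -1.   ] q [ 1.08  0.26  1.61 -0.    1.27 -0.04]
shift cm [-36.05 -27.42   3.06]
{'mtx': array([[292.74524104,   0.        , 283.51715715],
       [  0.        , 292.74524104, 207.49968798],
       [  0.        ,   0.        ,   1.        ]]), 'R': array([[ 0.44074037,  0.89763184, -0.00223843],
       [ 0.86167301, -0.42238306,  0.28126887],
       [ 0.25153042, -0.12589534, -0.95962639]]), 't': array([-0.67294086, -0.03738674,  0.37968252])} [0.23330565 0.63606187 0.37336276]
```

View pics/cC.png

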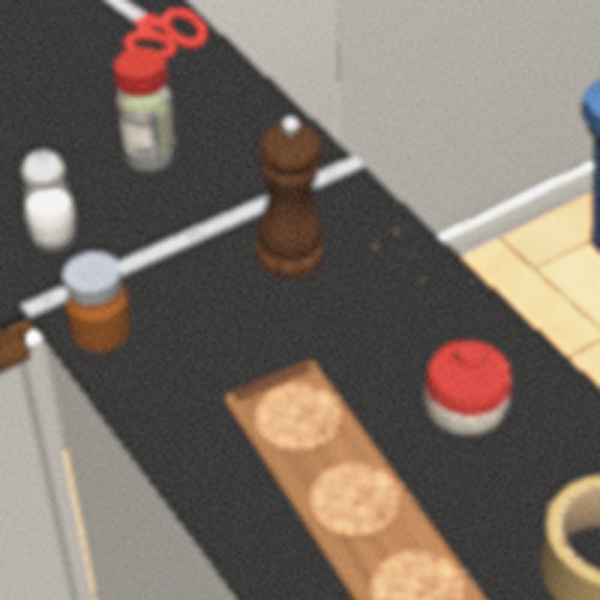

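Scene-view positions agree to about 1 px (1–2 mm). The timer is nearest pad1, so mill→pad1, spice→pad2, shaker→pad3, small→pad4. Next I need the mill's profile to pick its grip height.

Run:
```python
from h import *
import cv2
j=optics.camera_info("scene")
im=cv2.imread("pics/scene0.png");x0,y0=255,140
c=cv2.resize(im[y0:y0+70,x0:x0+60],None,fx=8,fy=8,interpolation=cv2.INTER_CUBIC)
right=j["R"][0]*[1,1,0];right/=np.linalg.norm(right)
for z in np.arange(0,.151,.02):
    for r in (-.025,.025):
        p=(proj(j,np.array([.6043,.1568,z])+right*r)-[x0,y0]+.5)*8
        cv2.line(c,tuple(p.astype(int)-[6,0]),tuple(p.astype(int)+[6,0]),(0,255,255),1)
        if r>0: cv2.putText(c,f"{z*1000:.0f}",tuple(p.astype(int)+[50,0]),0,.5,(0,255,0),1)
cv2.imwrite("pics/mill.png",c)
go([.6043,.1568,.25])
```

```text
t 0.1 pos [0.2974 0.6052 0.2301] y-axis [ 0.441  0.897 -0.002] z [-0.001 -0.002 -1.   ] q [ 1.08  0.26  1.61 -0.    1.27 -0.04]
shift cm [-47.32 -26.71  -1.94]
```

View pics/mill.png

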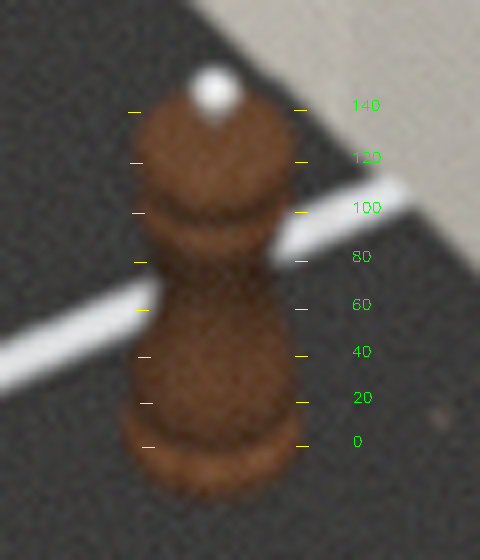

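The mill's head is widest and near-cylindrical at z ≈ 0.115–0.135, so I'll grip at about 0.118 and the palm will clear the knob. Moving above it, then turning the closing axis across the row.

Call:
play_rows:
  commands:
    - [-3.15,-1.78,-0.2,0,0,0]
    - [-3.15,-1.78,-0.2,0,0,0]
    - [-3.15,-1.78,-0.2,0,0,0]
    - [-3.15,-1.78,-0.2,0,0,0]
    - [-3.15,-1.78,-0.2,0,0,0]
  grip: 0
  force: 40

```text
time: 0.52
tool_pos: [0.4001, 0.4548, 0.2407]
tcp_rot: [-0.71, -3.06, 0.001]
wrist_force: [0.2, -0.1, 0.1]
width: 0.995
grip_force: 0.0
```

Call:
play_rows:
  commands:
    - [-3.15,-1.78,-0.2,0,0,0]
    - [-3.15,-1.78,-0.2,0,0,0]
    - [-3.15,-1.78,-0.2,0,0,0]
    - [-3.15,-1.78,-0.2,0,0,0]
    - [-3.15,-1.78,-0.2,0,0,0]

```text
time: 0.93
tool_pos: [0.5023, 0.3053, 0.2509]
tcp_rot: [-0.711, -3.059, 0.001]
wrist_force: [0.5, -0.1, 0.3]
width: 1.001
grip_force: 0.0
```

Call:
play_rows:
  commands:
    - [-3.15,-1.78,-0.2,0,0,0]
    - [-3.15,-1.78,-0.2,0,0,0]
    - [-3.15,-1.78,-0.2,0,0,0]
    - [-3.15,-1.78,-0.2,0,0,0]
    - [-3.15,-1.78,-0.2,0,0,0]

```text
time: 1.35
tool_pos: [0.6044, 0.156, 0.2608]
tcp_rot: [-0.711, -3.059, 0.001]
wrist_force: [0.8, 0.2, -0.1]
width: 1.001
grip_force: 0.0
```

Call:
play_rows:
  commands:
    - [0,0,0,0,0,0.1214]
    - [0,0,0,0,0,0.1214]
    - [0,0,0,0,0,0.1214]
    - [0,0,0,0,0,0.1214]
    - [0,0,0,0,0,0.1214]

```text
time: 1.77
tool_pos: [0.6037, 0.1574, 0.2605]
tcp_rot: [-1.602, -2.701, 0.001]
wrist_force: [0.3, 0.3, -0.1]
width: 1.003
grip_force: 0.0
```

Call:
play_rows:
  commands:
    - [0,0,0,0,0,0.1214]
    - [0,0,0,0,0,0.1214]
    - [0,0,0,0,0,0.1214]
    - [0,0,0,0,0,0.1214]
    - [0,0,0,0,0,0.1214]

```text
time: 2.18
tool_pos: [0.6036, 0.1576, 0.2605]
tcp_rot: [-2.336, -2.1, 0.002]
wrist_force: [0.1, -0.6, 0.7]
width: 1.0
grip_force: 0.0
```

```bash
python3 -c "
from h import *
go([.6043,.1568,.092])"
```

```text
t 2.18 pos [0.6036 0.1576 0.2605] y-axis [ 0.994 -0.106 -0.001] z [-0.001 -0.    -1.   ] q [0.22 0.15 1.68 0.   1.31 0.32]
shift cm [-0.07  0.1  16.85]
```

Call:
play_rows:
  commands:
    - [-0.07,0.1,2.5,0,0,0]
    - [0,0,2.5,0,0,0]
    - [0,0,2.5,0,0,0]
    - [0,0,2.5,0,0,0]
    - [0,0,2.5,0,0,0]

```text
time: 2.6
tool_pos: [0.6044, 0.1568, 0.1347]
tcp_rot: [-2.329, -2.107, 0.001]
wrist_force: [-0.1, 0.2, -0.7]
width: 1.002
grip_force: 0.0
```

Call:
play_rows:
  commands:
    - [0,0,1.8,0,0,0]
    - [0,0,1.3,0,0,0]
    - [0,0,0.8,0,0,0]
    - [0,0,0.4,0,0,0]
    - [0,0,0,0,0,0]

```text
time: 3.02
tool_pos: [0.6047, 0.1569, 0.0927]
tcp_rot: [-2.329, -2.107, 0.001]
wrist_force: [0.3, 0.3, 0.5]
width: 1.001
grip_force: 0.0
```

Run:
```python
from h import *
import cv2
cv2.imwrite("pics/w1.png",optics.read_camera("wrist")[:,:,::-1])
go([.6043,.1568,.092])
```

```text
t 3.07 pos [0.6054 0.1571 0.0937] y-axis [ 0.995 -0.1    0.001] z [ 0.001  0.    -1.   ] q [0.21 0.29 1.84 0.   1.01 0.31]
shift cm [-0.04 -0.1   0.17]
```

View pics/w1.png

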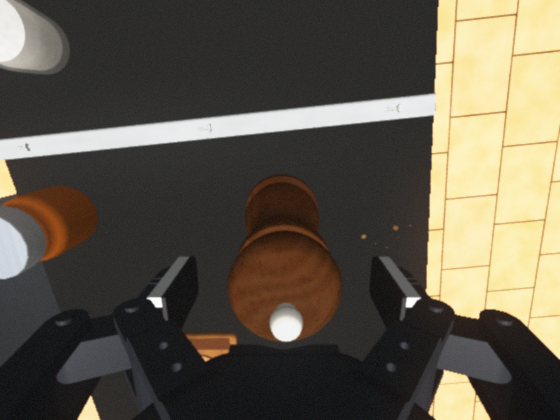

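The wrist view shows the mill head (285,285) midway between the fingers (about 195 and 372). Closing.

Call:
play_rows:
  commands:
    - [0,0,0,0,0,0]
    - [0,0,0,0,0,0]
    - [0,0,0,0,0,0]
    - [0,0,0,0,0,0]
    - [0,0,0,0,0,0]
  grip: 1
  force: 30

```text
time: 3.48
tool_pos: [0.6055, 0.1572, 0.0949]
tcp_rot: [2.329, 2.107, 0.002]
wrist_force: [-1.7, 0.4, 5.5]
width: 0.563
grip_force: 30.4
```

Call:
play_rows:
  commands:
    - [0,0,0,0,0,0]
    - [0,0,0,0,0,0]
    - [0,0,0,0,0,0]
    - [0,0,0,0,0,0]
    - [0,0,0,0,0,0]

```text
time: 3.9
tool_pos: [0.6055, 0.1573, 0.0949]
tcp_rot: [2.329, 2.107, 0.002]
wrist_force: [-2.0, 0.1, 6.1]
width: 0.562
grip_force: 30.4
```

Call:
play_rows:
  commands:
    - [0,0,-0.3,0,0,0]
    - [0,0,-0.5,0,0,0]
    - [0,0,-0.8,0,0,0]
    - [0,0,-1,0,0,0]
    - [0,0,0,0,0,0]

```text
time: 4.32
tool_pos: [0.6067, 0.1573, 0.1222]
tcp_rot: [2.328, 2.106, 0.006]
wrist_force: [0.3, 0.2, -0.4]
width: 0.56
grip_force: 31.0
```

Run:
```python
from h import *
go([.5024,-.0041,.092+.013+.03])
```

```text
t 4.32 pos [0.6067 0.1573 0.1222] y-axis [ 0.995 -0.1    0.004] z [ 0.004  0.001 -1.   ] q [ 0.21  0.26  1.82 -0.    1.06  0.31]
shift cm [-17.1   -8.76  -1.34]
```

Run:
```python
from h import *
import cv2
a=optics.read_camera("wrist");b=optics.read_camera("scene")[80:290,150:430]
b=cv2.resize(b,(560,420));cv2.imwrite("pics/w2.png",cv2.resize(np.hstack([a,b]),(800,300))[:,:,::-1])
go([.5024,-.0041,.13])
print(sensors.read_state()["wrist_force"])
```

```text
t 4.42 pos [0.6058 0.1571 0.1205] y-axis [ 0.995 -0.1    0.002] z [ 0.002  0.    -1.   ] q [ 0.21  0.26  1.82 -0.    1.06  0.31]
shift cm [-17.07  -8.68  -0.98]
[-0.06478043  0.81062879 -1.19536571]
```

View pics/w2.png

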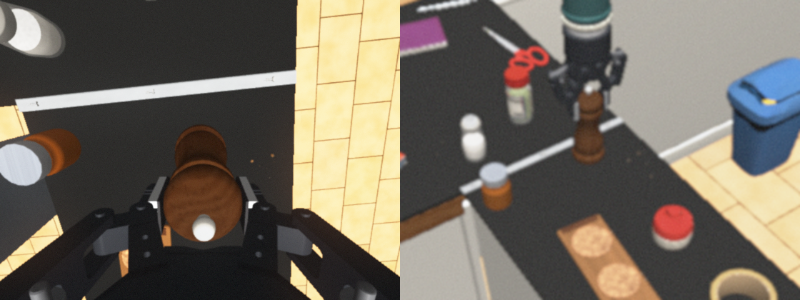

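The mill is held upright at wrist view (205,190). Carrying it to pad1.

Call:
play_rows:
  commands:
    - [0,0,-1,0,0,0]
    - [0,0,-1.5,0,0,0]
    - [-0.7,-0.4,-1,0,0,0]
    - [-1.6,-0.8,0,0,0,0]
    - [-2.2,-1.1,0,0,0,0]

```text
time: 4.83
tool_pos: [0.5787, 0.1149, 0.1562]
tcp_rot: [2.327, 2.108, 0.005]
wrist_force: [1.6, -0.6, -1.9]
width: 0.561
grip_force: 31.2
```

Call:
play_rows:
  commands:
    - [-2.2,-1.1,0,0,0,0]
    - [-2.2,-1.1,0,0,0,0]
    - [-2.2,-1.1,0,0,0,0]
    - [-2.2,-1.1,0,0,0,0]
    - [-1.6,-0.9,0,0,0,0]

```text
time: 5.25
tool_pos: [0.5129, 0.0145, 0.1547]
tcp_rot: [2.33, 2.107, -0.001]
wrist_force: [-0.1, 0.1, -1.3]
width: 0.562
grip_force: 31.3
```

Call:
play_rows:
  commands:
    - [-1.2,-0.5,0,0,0,0]
    - [-0.7,-0.3,0,0,0,0]
    - [-0.27,-0.18,0,0,0,0]
    - [0,0,0,0,0,0]
    - [0,0,0,0,0,0]

```text
time: 5.67
tool_pos: [0.503, -0.004, 0.1545]
tcp_rot: [2.33, 2.107, 0.001]
wrist_force: [-0.1, 1.1, -1.0]
width: 0.557
grip_force: 31.3
```

Run:
```python
from h import *
import cv2
b=optics.read_camera("scene")[100:310,170:450]
a=optics.read_camera("top")[120:270,220:420]
go([.5024,-.0041,.1085])
cv2.imwrite("pics/w3.png",np.hstack([cv2.resize(a,(400,300)),cv2.resize(b,(400,300))])[:,:,::-1])
```

```text
t 5.77 pos [ 0.5031 -0.0037  0.1544] y-axis [ 0.995 -0.099  0.   ] z [ 0.  0. -1.] q [-0.06  0.    2.05  0.    1.09  0.04]
shift cm [-0.05 -0.07  4.59]
```

View pics/w3.png

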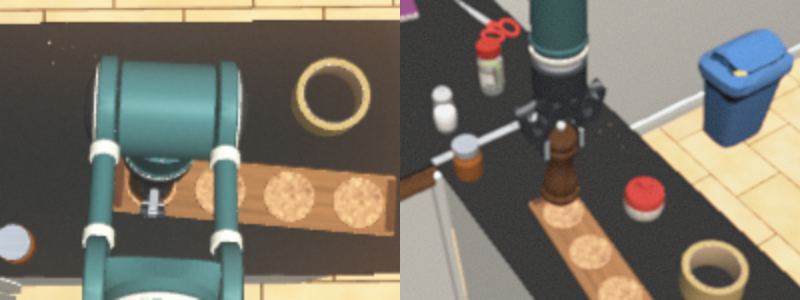

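The mill is upright over pad1. Lowering it.

Call:
play_rows:
  commands:
    - [-0.05,-0.07,0.8,0,0,0]
    - [0,0,1.2,0,0,0]
    - [0,0,1,0,0,0]
    - [0,0,0.7,0,0,0]
    - [0,0,0.3,0,0,0]

```text
time: 6.18
tool_pos: [0.5, -0.0045, 0.1117]
tcp_rot: [-2.327, -2.106, 0.005]
wrist_force: [-0.3, 0.5, -2.1]
width: 0.56
grip_force: 31.3
```

Call:
play_rows:
  commands:
    - [0,0,0.2,0,0,0]
    - [0,0,0.1,0,0,0]
    - [0,0,0.1,0,0,0]
    - [0,0,0.05,0,0,0]
    - [0,0,0,0,0,0]

```text
time: 6.6
tool_pos: [0.5021, -0.0048, 0.1101]
tcp_rot: [2.329, 2.107, 0.001]
wrist_force: [-0.2, 0.0, -1.7]
width: 0.561
grip_force: 31.2
```

Call:
play_rows:
  commands:
    - [0,0,0.05,0,0,0]
    - [0,0,0.05,0,0,0]
    - [0,0,0.05,0,0,0]
    - [0,0,0.05,0,0,0]
    - [0,0,0,0,0,0]

```text
time: 7.02
tool_pos: [0.5019, -0.0048, 0.108]
tcp_rot: [2.329, 2.108, 0.0]
wrist_force: [-0.2, -0.3, -0.6]
width: 0.559
grip_force: 31.4
```

Call:
play_rows:
  commands:
    - [0,0,0.05,0,0,0]
    - [0,0,0.05,0,0,0]
    - [0,0,0,0,0,0]

```text
time: 7.27
tool_pos: [0.502, -0.0048, 0.1079]
tcp_rot: [2.329, 2.108, 0.0]
wrist_force: [-2.6, -0.2, 6.7]
width: 0.562
grip_force: 32.4
```

Call:
play_rows:
  commands:
    - [0,0,0,0,0,0]
    - [0,0,0,0,0,0]
    - [0,0,0,0,0,0]
    - [0,0,0,0,0,0]
    - [0,0,0,0,0,0]
  grip: 0

```text
time: 7.68
tool_pos: [0.5017, -0.0047, 0.1066]
tcp_rot: [-2.33, -2.108, 0.0]
wrist_force: [-0.1, 0.8, 0.3]
width: 1.001
grip_force: 0.0
```

Call:
play_rows:
  commands:
    - [0,0,-0.6,0,0,0]
    - [0,0,-1.5,0,0,0]
    - [0,0,-3,0,0,0]
    - [0,0,-4,0,0,0]
    - [0,0,-4,0,0,0]

```text
time: 8.1
tool_pos: [0.5006, -0.0047, 0.2384]
tcp_rot: [-2.328, -2.106, 0.003]
wrist_force: [1.0, 0.2, -0.0]
width: 1.004
grip_force: 0.0
```

Run:
```python
from h import *
import cv2
b=optics.read_camera("scene")[100:310,170:450]
a=optics.read_camera("wrist")
go([.5668,.3425,.24])
cv2.imwrite("pics/w4.png",np.hstack([cv2.resize(a,(400,300)),cv2.resize(b,(400,300))])[:,:,::-1])
i=optics.camera_info("wrist");print(proj(i,[.5024,-.0041,.163])*[400/560,300/420])
```

```text
t 8.2 pos [ 0.5068 -0.005   0.2466] y-axis [ 0.995 -0.1    0.015] z [ 0.015 -0.001 -1.   ] q [-0.06 -0.08  1.95 -0.    1.26  0.04]
shift cm [35.18  2.49  0.72]
[197.43792248 151.25050775]
```

View pics/w4.png

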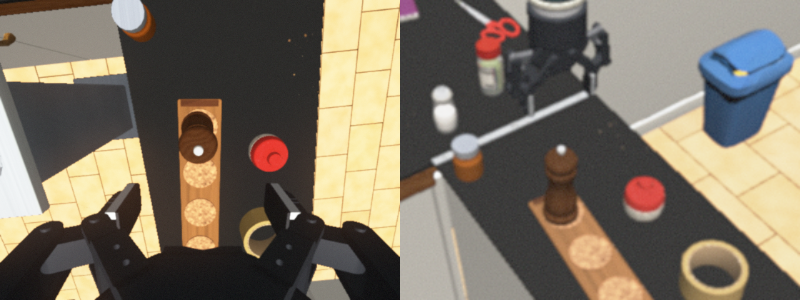

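Mill stands on pad1: the knob is at wrist view (198,151), and I predicted (197,151). Now the spice jar.

Call:
play_rows:
  commands:
    - [1,0.1,0,0,0,0]
    - [2.5,0.2,0,0,0,0]
    - [3.5,0.25,0,0,0,0]
    - [3.5,0.25,0,0,0,0]
    - [3.5,0.25,0,0,0,0]

```text
time: 8.62
tool_pos: [0.525, 0.1352, 0.2358]
tcp_rot: [-2.329, -2.105, 0.004]
wrist_force: [0.8, 0.2, -0.3]
width: 1.003
grip_force: 0.0
```

Call:
play_rows:
  commands:
    - [3.5,0.25,0,0,0,0]
    - [3.5,0.25,0,0,0,0]
    - [3.5,0.25,0,0,0,0]
    - [3.5,0.25,0,0,0,0]
    - [3.5,0.25,0,0,0,0]

```text
time: 9.03
tool_pos: [0.5546, 0.3085, 0.2353]
tcp_rot: [-2.328, -2.107, 0.006]
wrist_force: [0.6, -0.2, 0.5]
width: 1.003
grip_force: 0.0
```

Call:
play_rows:
  commands:
    - [2.2,0.12,0,0,0,0]
    - [1,0.07,0,0,0,0]
    - [0,0,0,0,0,0]
    - [0,0,0,0,0,0]
    - [0,0,0,0,0,0]

```text
time: 9.45
tool_pos: [0.5606, 0.3367, 0.2369]
tcp_rot: [2.33, 2.107, -0.003]
wrist_force: [0.2, -0.0, 0.2]
width: 1.0
grip_force: 0.0
```

Run:
```python
from h import *
go([.5668,.3425,.048])
```

```text
t 9.45 pos [0.5606 0.3367 0.2369] y-axis [ 0.995 -0.1   -0.001] z [-0.002 -0.002 -1.   ] q [ 0.5   0.22  1.64 -0.    1.28  0.6 ]
shift cm [ 0.67  0.59 18.88]
```

Call:
play_rows:
  commands:
    - [0.67,0.59,1.5,0,0,0]
    - [0,0,2.5,0,0,0]
    - [0,0,3,0,0,0]
    - [0,0,3,0,0,0]
    - [0,0,3,0,0,0]

```text
time: 9.87
tool_pos: [0.568, 0.3422, 0.1073]
tcp_rot: [2.332, 2.105, 0.001]
wrist_force: [-0.6, -0.6, -1.1]
width: 1.003
grip_force: 0.0
```

Call:
play_rows:
  commands:
    - [0,0,2.4,0,0,0]
    - [0,0,1.8,0,0,0]
    - [0,0,1.1,0,0,0]
    - [0,0,0.5,0,0,0]
    - [0,0,0,0,0,0]

```text
time: 10.28
tool_pos: [0.5672, 0.3428, 0.0489]
tcp_rot: [-2.331, -2.106, 0.003]
wrist_force: [0.0, -0.1, 0.7]
width: 0.998
grip_force: 0.0
```

Run:
```python
from h import *
import cv2
go([.5668,.3425,.048])
cv2.imwrite("pics/w5.png",optics.read_camera("wrist")[:,:,::-1])
go([.5668,.3425,.048])
```

```text
t 10.28 pos [0.5672 0.3428 0.0489] y-axis [ 0.995 -0.101 -0.002] z [-0.002 -0.001 -1.   ] q [ 0.51  0.4   1.78 -0.    0.96  0.61]
shift cm [-0.03 -0.04  0.09]
t 10.33 pos [0.5681 0.3435 0.0503] y-axis [ 0.995 -0.101  0.   ] z [ 0.  0. -1.] q [ 0.51  0.4   1.78 -0.    0.96  0.61]
shift cm [-0.11 -0.12  0.23]
```

View pics/w5.png

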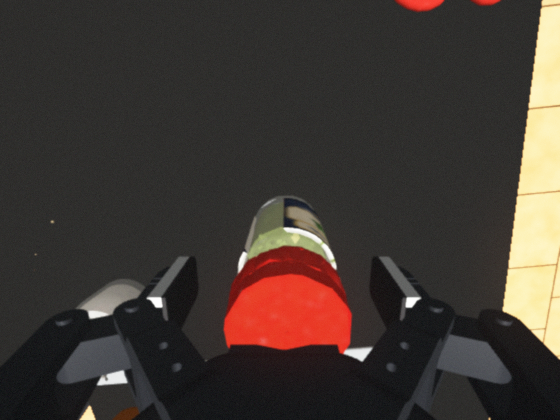

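Spice jar (288,310) is midway between the fingers, and the shaker is clear of the left one. Gripping.

Call:
play_rows:
  commands:
    - [0,0,0.1,0,0,0]
    - [0,0,0,0,0,0]
    - [0,0,0,0,0,0]
    - [0,0,0,0,0,0]
    - [0,0,0,0,0,0]
  grip: 1
  force: 30

```text
time: 10.75
tool_pos: [0.5687, 0.3446, 0.0503]
tcp_rot: [2.329, 2.107, 0.003]
wrist_force: [-0.3, -0.3, 4.0]
width: 0.509
grip_force: 26.3
```

Call:
play_rows:
  commands:
    - [0,0,0,0,0,0]
    - [0,0,0,0,0,0]
    - [0,0,0,0,0,0]
    - [0,0,0,0,0,0]
    - [0,0,0,0,0,0]

```text
time: 11.17
tool_pos: [0.5687, 0.3446, 0.0503]
tcp_rot: [2.329, 2.107, 0.003]
wrist_force: [-0.2, -1.9, 5.7]
width: 0.514
grip_force: 26.4
```

Call:
play_rows:
  commands:
    - [0,0,-0.5,0,0,0]
    - [0,0,-1,0,0,0]
    - [0,0,-2,0,0,0]
    - [0,0,-2.5,0,0,0]
    - [0,0,-2.5,0,0,0]

```text
time: 11.58
tool_pos: [0.5667, 0.3436, 0.1338]
tcp_rot: [-2.329, -2.107, 0.004]
wrist_force: [0.6, -0.6, -0.4]
width: 0.511
grip_force: 25.9
```

Call:
play_rows:
  commands:
    - [0,0,-2.5,0,0,0]
    - [0,0,-2.5,0,0,0]
    - [0,0,-2.5,0,0,0]
    - [0,0,-2,0,0,0]
    - [0,0,-1,0,0,0]

```text
time: 12.0
tool_pos: [0.5688, 0.3448, 0.243]
tcp_rot: [2.329, 2.107, 0.008]
wrist_force: [0.9, 0.1, 0.6]
width: 0.512
grip_force: 25.9
```

Run:
```python
from h import *
go([.4932,-.0939,.24])
```

```text
t 12.0 pos [0.5688 0.3448 0.243 ] y-axis [ 0.995 -0.1    0.004] z [ 0.004  0.003 -1.   ] q [0.51 0.24 1.62 0.   1.28 0.61]
shift cm [-44.41  -3.15   0.15]
```

Call:
play_rows:
  commands:
    - [-1,-0.1,0,0,0,0]
    - [-2.2,-0.2,0,0,0,0]
    - [-3.2,-0.2,0,0,0,0]
    - [-3.5,-0.25,0,0,0,0]
    - [-3.5,-0.25,0,0,0,0]

```text
time: 12.42
tool_pos: [0.5424, 0.2098, 0.2362]
tcp_rot: [-2.327, -2.108, 0.006]
wrist_force: [0.5, -0.3, -0.3]
width: 0.513
grip_force: 25.9
```

Call:
play_rows:
  commands:
    - [-3.5,-0.25,0,0,0,0]
    - [-3.5,-0.25,0,0,0,0]
    - [-3.5,-0.25,0,0,0,0]
    - [-3.5,-0.25,0,0,0,0]
    - [-3.5,-0.25,0,0,0,0]

```text
time: 12.83
tool_pos: [0.5121, 0.0369, 0.2365]
tcp_rot: [-2.328, -2.107, 0.005]
wrist_force: [0.6, -0.5, -1.5]
width: 0.514
grip_force: 25.9
```

Call:
play_rows:
  commands:
    - [-3.5,-0.25,0,0,0,0]
    - [-3.5,-0.25,0,0,0,0]
    - [-3.2,-0.2,0,0,0,0]
    - [-2,-0.1,0,0,0,0]
    - [-1,-0.1,0,0,0,0]

```text
time: 13.25
tool_pos: [0.4901, -0.0941, 0.2367]
tcp_rot: [-2.331, -2.103, 0.004]
wrist_force: [0.3, 0.2, -1.0]
width: 0.513
grip_force: 25.9
```

Call:
play_rows:
  commands:
    - [-0.2,0,0,0,0,0]
    - [0,0,0,0,0,0]
    - [0,0,0,0,0,0]
    - [0,0,0,0,0,0]

```text
time: 13.58
tool_pos: [0.4922, -0.0923, 0.2384]
tcp_rot: [-2.328, -2.109, -0.0]
wrist_force: [-0.9, -0.8, -0.1]
width: 0.509
grip_force: 25.9
```

Run:
```python
from h import *
go([.4933,-.0929,.065])
```

```text
t 13.58 pos [ 0.4922 -0.0923  0.2384] y-axis [ 0.995 -0.098 -0.001] z [-0.001  0.001 -1.   ] q [-0.24 -0.07  1.96  0.    1.26 -0.14]
shift cm [-0.05  0.13 17.34]
```

Call:
play_rows:
  commands:
    - [-0.05,0.13,1,0,0,0]
    - [0,0,2.2,0,0,0]
    - [0,0,3,0,0,0]
    - [0,0,3,0,0,0]
    - [0,0,2.8,0,0,0]

```text
time: 14.0
tool_pos: [0.4933, -0.0931, 0.1169]
tcp_rot: [-2.328, -2.11, -0.0]
wrist_force: [-0.1, 0.4, -1.8]
width: 0.506
grip_force: 25.9
```

Call:
play_rows:
  commands:
    - [0,0,2,0,0,0]
    - [0,0,1.3,0,0,0]
    - [0,0,0.7,0,0,0]
    - [0,0,0.4,0,0,0]
    - [0,0,0.2,0,0,0]

```text
time: 14.42
tool_pos: [0.4935, -0.0937, 0.0723]
tcp_rot: [-2.328, -2.108, 0.0]
wrist_force: [-0.2, 0.7, -1.5]
width: 0.512
grip_force: 25.9
```

Call:
play_rows:
  commands:
    - [0,0,0,0,0,0]
    - [0,0,0,0,0,0]
    - [0,0,0,0,0,0]

```text
time: 14.67
tool_pos: [0.4944, -0.0943, 0.0739]
tcp_rot: [2.328, 2.107, 0.002]
wrist_force: [0.2, -0.5, -0.3]
width: 0.513
grip_force: 25.9
```

Call:
play_rows:
  commands:
    - [0,0,0.2,0,0,0]
    - [0,0,0.2,0,0,0]
    - [0,0,0.2,0,0,0]
    - [0,0,0.1,0,0,0]
    - [0,0,0,0,0,0]

```text
time: 15.08
tool_pos: [0.493, -0.0941, 0.0654]
tcp_rot: [-2.329, -2.107, 0.001]
wrist_force: [-0.9, -0.3, -1.7]
width: 0.509
grip_force: 25.9
```

Call:
play_rows:
  commands:
    - [0,0,0.1,0,0,0]
    - [0,0,0.05,0,0,0]
    - [0,0,0.05,0,0,0]
    - [0,0,0,0,0,0]

```text
time: 15.42
tool_pos: [0.4933, -0.0942, 0.0637]
tcp_rot: [-2.33, -2.108, 0.0]
wrist_force: [-0.8, -0.2, -0.4]
width: 0.509
grip_force: 25.9
```

Call:
play_rows:
  commands:
    - [0,0,0.05,0,0,0]
    - [0,0,0.05,0,0,0]
    - [0,0,0,0,0,0]
    - [0,0,0,0,0,0]

```text
time: 15.75
tool_pos: [0.4936, -0.0942, 0.0633]
tcp_rot: [2.33, 2.107, 0.0]
wrist_force: [-1.6, 0.2, 4.2]
width: 0.511
grip_force: 26.3
```

Contact. Release, rise, check.

Call:
play_rows:
  commands:
    - [0,0,0,0,0,0]
    - [0,0,0,0,0,0]
    - [0,0,0,0,0,0]
    - [0,0,0,0,0,0]
    - [0,0,0,0,0,0]
  grip: 0

```text
time: 16.17
tool_pos: [0.4934, -0.0941, 0.0627]
tcp_rot: [-2.33, -2.108, 0.0]
wrist_force: [-0.2, -1.0, 0.2]
width: 1.003
grip_force: 0.0
```

Call:
play_rows:
  commands:
    - [0,0,-0.6,0,0,0]
    - [0,0,-1.5,0,0,0]
    - [0,0,-2.5,0,0,0]
    - [0,0,-3,0,0,0]
    - [0,0,-3,0,0,0]

```text
time: 16.58
tool_pos: [0.4927, -0.094, 0.1696]
tcp_rot: [-2.329, -2.107, 0.001]
wrist_force: [0.4, 0.6, 0.4]
width: 1.0
grip_force: 0.0
```

Call:
play_rows:
  commands:
    - [0,0,-3,0,0,0]
    - [0,0,-3,0,0,0]
    - [0,0,-2,0,0,0]
    - [0,0,-1,0,0,0]
    - [0,0,0,0,0,0]

```text
time: 17.0
tool_pos: [0.4951, -0.0946, 0.2622]
tcp_rot: [2.326, 2.104, 0.005]
wrist_force: [0.4, -0.3, -0.4]
width: 1.001
grip_force: 0.0
```

Run:
```python
from h import *
import cv2
b=optics.read_camera("scene")[130:340,210:490]
i=optics.camera_info("wrist");a=optics.read_camera("wrist")
go([.4445,.2965,.24])
cv2.imwrite("pics/w6.png",np.hstack([cv2.resize(a,(400,300)),cv2.resize(b,(400,300))])[:,:,::-1])
print(proj(i,[.4932,-.0939,.121])*[400/560,300/420],proj(i,[.5024,-.0041,.163])*[400/560,300/420])
```

```text
t 17.1 pos [ 0.493  -0.0941  0.258 ] y-axis [ 0.995 -0.1   -0.001] z [-0.001  0.    -1.   ] q [-0.24 -0.08  1.93  0.    1.29 -0.14]
shift cm [38.38 -8.72  1.82]
[201.6552771  139.53472821] [201.69243552  67.42592369]
```

View pics/w6.png

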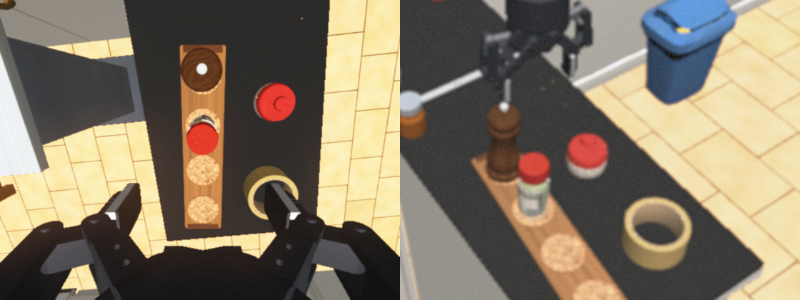

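Spice jar stands on pad2: cap (202,138), predicted (202,140). Now the shaker.

Call:
play_rows:
  commands:
    - [1,-0.2,0,0,0,0]
    - [2.4,-0.6,0,0,0,0]
    - [3.3,-0.75,0,0,0,0]
    - [3.4,-0.75,0,0,0,0]
    - [3.4,-0.75,0,0,0,0]

```text
time: 17.52
tool_pos: [0.4746, 0.0448, 0.2563]
tcp_rot: [-2.329, -2.104, 0.005]
wrist_force: [0.4, 0.6, 0.2]
width: 1.003
grip_force: 0.0
```

Call:
play_rows:
  commands:
    - [3.4,-0.75,0,0,0,0]
    - [3.4,-0.75,0,0,0,0]
    - [3.4,-0.75,0,0,0,0]
    - [3.4,-0.75,0,0,0,0]
    - [3.4,-0.75,0,0,0,0]

```text
time: 17.93
tool_pos: [0.454, 0.2178, 0.2563]
tcp_rot: [-2.328, -2.107, 0.006]
wrist_force: [1.1, 1.3, 0.0]
width: 1.001
grip_force: 0.0
```

Call:
play_rows:
  commands:
    - [3.4,-0.75,0,0,0,0]
    - [2.5,-0.7,0,0,0,0]
    - [1.2,-0.5,0,0,0,0]
    - [0.3,-0.3,0,0,0,0]
    - [0,0,0,0,0,0]

```text
time: 18.35
tool_pos: [0.4397, 0.2921, 0.2571]
tcp_rot: [-2.327, -2.11, 0.005]
wrist_force: [-0.2, -0.6, 0.7]
width: 0.998
grip_force: 0.0
```

Call:
play_rows:
  commands:
    - [0,0,1,0,0,0]
    - [0,0,2.5,0,0,0]
    - [0,0,3,0,0,0]
    - [0,0,2.5,0,0,0]
    - [0,0,1,0,0,0]

```text
time: 18.77
tool_pos: [0.4388, 0.2886, 0.1539]
tcp_rot: [-2.331, -2.104, 0.012]
wrist_force: [-0.5, 0.6, -0.1]
width: 0.999
grip_force: 0.0
```

Call:
play_rows:
  commands:
    - [0,0,0,0,0,0]
    - [0,0,0,0,0,0]
    - [0,0,0,0,0,0]

```text
time: 19.02
tool_pos: [0.4425, 0.292, 0.1604]
tcp_rot: [2.33, 2.106, 0.004]
wrist_force: [0.5, 0.5, -0.0]
width: 1.004
grip_force: 0.0
```

Run:
```python
from h import *
go([.4445,.2965,.023])
```

```text
t 19.02 pos [0.4425 0.292  0.1604] y-axis [ 0.995 -0.101  0.002] z [ 0.002  0.001 -1.   ] q [ 0.54  0.05  1.99 -0.    1.1   0.64]
shift cm [ 0.44  0.12 13.74]
```

Call:
play_rows:
  commands:
    - [0.5,0.2,1,0,0,0]
    - [0,0,2,0,0,0]
    - [0,0,2.5,0,0,0]
    - [0,0,2.5,0,0,0]
    - [0,0,2,0,0,0]

```text
time: 19.43
tool_pos: [0.4444, 0.2974, 0.0582]
tcp_rot: [2.329, 2.108, 0.003]
wrist_force: [0.6, 0.4, 0.4]
width: 1.004
grip_force: 0.0
```

Call:
play_rows:
  commands:
    - [0,0,1.4,0,0,0]
    - [0,0,1,0,0,0]
    - [0,0,0.6,0,0,0]
    - [0,0,0.3,0,0,0]
    - [0,0,0,0,0,0]

```text
time: 19.85
tool_pos: [0.4441, 0.2971, 0.0259]
tcp_rot: [2.33, 2.108, 0.001]
wrist_force: [-0.3, -0.2, 0.6]
width: 0.996
grip_force: 0.0
```

Call:
play_rows:
  commands:
    - [0,0,0,0,0,0]
    - [0,0,0,0,0,0]
    - [0,0,0,0,0,0]

```text
time: 20.1
tool_pos: [0.4445, 0.2972, 0.0268]
tcp_rot: [2.329, 2.107, 0.003]
wrist_force: [-0.8, 0.2, 0.2]
width: 1.0
grip_force: 0.0
```

Run:
```python
from h import *
import cv2
go([.4445,.2965,.023])
cv2.imwrite("pics/w7.png",optics.read_camera("wrist")[:,:,::-1])
```

```text
t 20.1 pos [0.4445 0.2972 0.0268] y-axis [ 0.995 -0.1    0.002] z [ 0.002  0.001 -1.   ] q [ 0.54  0.22  2.08 -0.    0.84  0.64]
shift cm [-0.07  0.01  0.38]
```

View pics/w7.png

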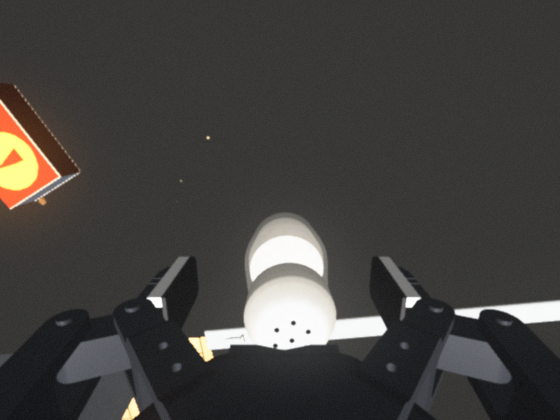

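Shaker (290,310) is nearly midway between the fingers. I'll go 4 mm lower and grip.

Call:
play_rows:
  commands:
    - [0,0.05,0.2,0,0,0]
    - [0,0,0.2,0,0,0]
    - [0,0,0,0,0,0]

```text
time: 20.4
tool_pos: [0.4439, 0.2965, 0.0214]
tcp_rot: [-2.33, -2.107, 0.001]
wrist_force: [-0.5, -0.1, -0.3]
width: 1.0
grip_force: 0.0
```

Call:
play_rows:
  commands:
    - [0,0,0,0,0,0]
    - [0,0,0,0,0,0]
    - [0,0,0,0,0,0]
    - [0,0,0,0,0,0]
    - [0,0,0,0,0,0]
  grip: 1
  force: 30

```text
time: 20.82
tool_pos: [0.4444, 0.2968, 0.0221]
tcp_rot: [2.33, 2.108, 0.0]
wrist_force: [-0.9, 0.6, 2.7]
width: 0.481
grip_force: 30.3
```

Call:
play_rows:
  commands:
    - [0,0,0,0,0,0]
    - [0,0,0,0,0,0]
    - [0,0,0,0,0,0]
    - [0,0,0,0,0,0]
    - [0,0,0,0,0,0]

```text
time: 21.23
tool_pos: [0.4444, 0.2968, 0.0221]
tcp_rot: [2.33, 2.108, 0.001]
wrist_force: [-1.7, -0.7, 4.0]
width: 0.477
grip_force: 30.5
```

Call:
play_rows:
  commands:
    - [0,0,-0.5,0,0,0]
    - [0,0,-1,0,0,0]
    - [0,0,-2,0,0,0]
    - [0,0,-2.5,0,0,0]
    - [0,0,-2.5,0,0,0]

```text
time: 21.65
tool_pos: [0.4433, 0.2961, 0.1071]
tcp_rot: [-2.329, -2.107, 0.003]
wrist_force: [-0.2, -0.3, -1.3]
width: 0.483
grip_force: 30.7
```

Call:
play_rows:
  commands:
    - [0,0,-2.5,0,0,0]
    - [0,0,-2.5,0,0,0]
    - [0,0,-2.5,0,0,0]
    - [0,0,-2,0,0,0]
    - [0,0,-1,0,0,0]

```text
time: 22.07
tool_pos: [0.4454, 0.2974, 0.2155]
tcp_rot: [2.329, 2.107, 0.008]
wrist_force: [0.0, 0.1, -1.3]
width: 0.48
grip_force: 30.7
```

Run:
```python
from h import *
go([.4845,-.1835,.215])
```

```text
t 22.07 pos [0.4454 0.2974 0.2155] y-axis [ 0.995 -0.1    0.004] z [ 0.004  0.003 -1.   ] q [ 0.54  0.01  1.92 -0.    1.21  0.64]
shift cm [-47.46   8.69  -0.05]
```

Call:
play_rows:
  commands:
    - [-1,0.1,0,0,0,0]
    - [-2.3,0.4,0,0,0,0]
    - [-3.2,0.6,0,0,0,0]
    - [-3.5,0.65,0,0,0,0]
    - [-3.5,0.65,0,0,0,0]

```text
time: 22.48
tool_pos: [0.4529, 0.1579, 0.2096]
tcp_rot: [-2.327, -2.109, 0.005]
wrist_force: [0.2, -0.7, -1.7]
width: 0.479
grip_force: 30.7
```

Call:
play_rows:
  commands:
    - [-3.5,0.65,0,0,0,0]
    - [-3.5,0.65,0,0,0,0]
    - [-3.5,0.65,0,0,0,0]
    - [-3.5,0.65,0,0,0,0]
    - [-3.5,0.65,0,0,0,0]

```text
time: 22.9
tool_pos: [0.4675, -0.0195, 0.2097]
tcp_rot: [-2.328, -2.106, 0.004]
wrist_force: [1.3, -0.7, -0.5]
width: 0.479
grip_force: 30.7
```

Call:
play_rows:
  commands:
    - [-3.5,0.65,0,0,0,0]
    - [-3.5,0.65,0,0,0,0]
    - [-3.2,0.6,0,0,0,0]
    - [-2.5,0.5,0,0,0,0]
    - [-1.8,0.3,0,0,0,0]

```text
time: 23.32
tool_pos: [0.48, -0.167, 0.2097]
tcp_rot: [-2.33, -2.104, 0.003]
wrist_force: [0.2, 0.4, -0.9]
width: 0.477
grip_force: 30.7
```

Call:
play_rows:
  commands:
    - [-1.3,0.2,0,0,0,0]
    - [-0.5,0.1,0,0,0,0]
    - [-0.15,0.05,0,0,0,0]
    - [0,0,0,0,0,0]
    - [0,0,0,0,0,0]

```text
time: 23.73
tool_pos: [0.4831, -0.1831, 0.2114]
tcp_rot: [-2.328, -2.108, 0.0]
wrist_force: [-0.4, -0.2, -0.8]
width: 0.482
grip_force: 30.7
```

Run:
```python
from h import *
go([.4845,-.1835,.036])
```

```text
t 23.73 pos [ 0.4831 -0.1831  0.2114] y-axis [ 0.995 -0.099 -0.001] z [-0.001  0.001 -1.   ] q [-0.41 -0.02  1.96  0.    1.2  -0.31]
shift cm [-0.04  0.16 17.54]
```

Call:
play_rows:
  commands:
    - [-0.05,0.13,1,0,0,0]
    - [0,0,2.2,0,0,0]
    - [0,0,3,0,0,0]
    - [0,0,3,0,0,0]
    - [0,0,2.8,0,0,0]

```text
time: 24.15
tool_pos: [0.4845, -0.1836, 0.0901]
tcp_rot: [2.328, 2.109, 0.0]
wrist_force: [0.4, 0.2, -2.2]
width: 0.476
grip_force: 30.7
```

Call:
play_rows:
  commands:
    - [0,0,2,0,0,0]
    - [0,0,1.3,0,0,0]
    - [0,0,0.7,0,0,0]
    - [0,0,0.4,0,0,0]
    - [0,0,0.2,0,0,0]

```text
time: 24.57
tool_pos: [0.4847, -0.1842, 0.0454]
tcp_rot: [-2.329, -2.109, 0.0]
wrist_force: [-0.5, -0.6, -0.8]
width: 0.482
grip_force: 30.7
```

Call:
play_rows:
  commands:
    - [0,0,0.15,0,0,0]
    - [0,0,0.15,0,0,0]
    - [0,0,0.1,0,0,0]
    - [0,0,0.1,0,0,0]
    - [0,0,0,0,0,0]

```text
time: 24.98
tool_pos: [0.4849, -0.1849, 0.0411]
tcp_rot: [2.329, 2.107, 0.001]
wrist_force: [0.3, -0.6, -0.7]
width: 0.475
grip_force: 30.7
```

Call:
play_rows:
  commands:
    - [0,0,0.1,0,0,0]
    - [0,0,0.05,0,0,0]
    - [0,0,0,0,0,0]
    - [0,0,0,0,0,0]

```text
time: 25.32
tool_pos: [0.4846, -0.1847, 0.0392]
tcp_rot: [-2.33, -2.108, 0.0]
wrist_force: [-0.6, 1.0, -0.8]
width: 0.477
grip_force: 30.7
```

Call:
play_rows:
  commands:
    - [0,0,0.1,0,0,0]
    - [0,0,0.1,0,0,0]
    - [0,0,0.1,0,0,0]
    - [0,0,0.05,0,0,0]
    - [0,0,0,0,0,0]

```text
time: 25.73
tool_pos: [0.4844, -0.1846, 0.0355]
tcp_rot: [-2.329, -2.107, 0.0]
wrist_force: [-0.5, -0.8, -1.8]
width: 0.479
grip_force: 30.7
```

Call:
play_rows:
  commands:
    - [0,0,0.05,0,0,0]
    - [0,0,0.05,0,0,0]
    - [0,0,0,0,0,0]
    - [0,0,0,0,0,0]

```text
time: 26.07
tool_pos: [0.4847, -0.1847, 0.0351]
tcp_rot: [2.33, 2.108, 0.0]
wrist_force: [-2.2, 1.5, 3.2]
width: 0.477
grip_force: 31.0
```

Contact. Release, rise, and on to the small jar.

Call:
play_rows:
  commands:
    - [0,0,0,0,0,0]
    - [0,0,0,0,0,0]
    - [0,0,0,0,0,0]
    - [0,0,0,0,0,0]
    - [0,0,0,0,0,0]
  grip: 0

```text
time: 26.48
tool_pos: [0.4847, -0.1848, 0.0347]
tcp_rot: [2.33, 2.108, -0.0]
wrist_force: [0.0, 0.3, -0.4]
width: 1.001
grip_force: 0.0
```

Call:
play_rows:
  commands:
    - [0,0,-0.6,0,0,0]
    - [0,0,-1.5,0,0,0]
    - [0,0,-2.5,0,0,0]
    - [0,0,-3,0,0,0]
    - [0,0,-3,0,0,0]

```text
time: 26.9
tool_pos: [0.4839, -0.1844, 0.1417]
tcp_rot: [-2.329, -2.107, 0.001]
wrist_force: [0.3, 0.4, -0.5]
width: 1.002
grip_force: 0.0
```

Call:
play_rows:
  commands:
    - [0,0,-3,0,0,0]
    - [0,0,-3,0,0,0]
    - [0,0,-2.5,0,0,0]
    - [0,0,-1,0,0,0]
    - [0,0,0,0,0,0]

```text
time: 27.32
tool_pos: [0.4866, -0.1856, 0.2396]
tcp_rot: [2.325, 2.103, 0.004]
wrist_force: [-0.6, -0.3, 0.7]
width: 1.003
grip_force: 0.0
```

Run:
```python
from h import *
go([.4235,.1708,.22])
i=optics.camera_info("wrist");a=optics.read_camera("wrist")
p=proj(i,[.4845,-.1835,.103]);print(p)
import cv2
x,y=p.astype(int);c=a[y-60:y+60,x-60:x+60].astype(int)
m=((c.min(2)>150)&(c.max(2)-c.min(2)<30)).astype(np.uint8)
n,l,s,ce=cv2.connectedComponentsWithStats(m)
print([(k[4],ce[q]+[x-60,y-60]) for q,k in enumerate(s) if k[4]>60])
```

```text
t 27.32 pos [ 0.4866 -0.1856  0.2396] y-axis [ 0.995 -0.1    0.007] z [ 0.006 -0.003 -1.   ] q [-0.41 -0.04  1.92 -0.    1.25 -0.31]
shift cm [34.84 -9.85  1.82]
[280.26186877 194.14419427]
[(np.int32(13395), array([279.36252333, 194.01851437])), (np.int32(1005), array([281.33233831, 186.58905473]))]
```

Call:
play_rows:
  commands:
    - [1,-0.3,0,0,0,0]
    - [2.4,-0.7,0,0,0,0]
    - [3.2,-0.9,0,0,0,0]
    - [3.3,-0.95,0,0,0,0]
    - [3.3,-0.95,0,0,0,0]

```text
time: 27.78
tool_pos: [0.4575, -0.0477, 0.2326]
tcp_rot: [-2.328, -2.103, 0.005]
wrist_force: [0.7, 0.5, -0.0]
width: 0.996
grip_force: 0.0
```

Call:
play_rows:
  commands:
    - [3.3,-0.95,0,0,0,0]
    - [3.3,-0.95,0,0,0,0]
    - [3.3,-0.95,0,0,0,0]
    - [3.3,-0.95,0,0,0,0]
    - [3.3,-0.95,0,0,0,0]

```text
time: 28.2
tool_pos: [0.4264, 0.1209, 0.2328]
tcp_rot: [-2.328, -2.106, 0.007]
wrist_force: [0.7, 0.6, -0.2]
width: 0.999
grip_force: 0.0
```

Call:
play_rows:
  commands:
    - [2.6,-0.6,0,0,0,0]
    - [1.5,-0.4,0,0,0,0]
    - [0.8,-0.2,0,0,0,0]
    - [0.2,-0.1,0,0,0,0]
    - [0,0,0,0,0,0]

```text
time: 28.62
tool_pos: [0.4202, 0.1713, 0.2341]
tcp_rot: [-2.328, -2.108, 0.005]
wrist_force: [-0.2, 0.2, 0.8]
width: 1.002
grip_force: 0.0
```

Call:
play_rows:
  commands:
    - [0,0,1,0,0,0]
    - [0,0,2.5,0,0,0]
    - [0,0,3,0,0,0]
    - [0,0,2,0,0,0]
    - [0,0,0.5,0,0,0]

```text
time: 29.03
tool_pos: [0.4182, 0.169, 0.1409]
tcp_rot: [-2.33, -2.103, 0.012]
wrist_force: [-0.6, -1.1, -0.2]
width: 1.0
grip_force: 0.0
```

Call:
play_rows:
  commands:
    - [0,0,0,0,0,0]
    - [0,0,0,0,0,0]
    - [0,0,0,0,0,0]

```text
time: 29.28
tool_pos: [0.4227, 0.1713, 0.1473]
tcp_rot: [2.33, 2.106, 0.004]
wrist_force: [0.3, 0.5, -0.4]
width: 0.999
grip_force: 0.0
```

Run:
```python
from h import *
go([.4235,.1708,.015])
```

```text
t 29.28 pos [0.4227 0.1713 0.1473] y-axis [ 0.995 -0.101  0.002] z [ 0.003  0.001 -1.   ] q [ 0.33 -0.09  2.15 -0.    1.08  0.43]
shift cm [-0.06  0.05 13.23]
```

Call:
play_rows:
  commands:
    - [-0.05,0.05,1,0,0,0]
    - [0,0,2,0,0,0]
    - [0,0,2.5,0,0,0]
    - [0,0,2.5,0,0,0]
    - [0,0,2,0,0,0]

```text
time: 29.7
tool_pos: [0.4222, 0.1709, 0.0449]
tcp_rot: [2.329, 2.107, 0.002]
wrist_force: [0.6, -0.1, 0.1]
width: 0.999
grip_force: 0.0
```

Call:
play_rows:
  commands:
    - [0,0,1.3,0,0,0]
    - [0,0,0.9,0,0,0]
    - [0,0,0.6,0,0,0]
    - [0,0,0.3,0,0,0]
    - [0,0,0,0,0,0]

```text
time: 30.12
tool_pos: [0.4221, 0.1709, 0.0148]
tcp_rot: [2.33, 2.108, 0.0]
wrist_force: [-0.5, 0.9, 0.0]
width: 1.0
grip_force: 0.0
```

Run:
```python
from h import *
import cv2
go([.4235,.1708,.015])
i=optics.camera_info("wrist");a=optics.read_camera("wrist")
print(proj(i,[.4235,.1708,.07]))
c=a[200:345,200:370].astype(int)
m=((c.min(2)>120)&(c[:,:,2]>=c[:,:,0])).astype(np.uint8)
n,l,s,ce=cv2.connectedComponentsWithStats(m)
print([(k,ce[q]+[200,200]) for q,k in enumerate(s) if k[4]>200 and q])
```

```text
t 30.12 pos [0.4221 0.1709 0.0148] y-axis [ 0.995 -0.1    0.   ] z [ 0.  0. -1.] q [ 0.33  0.1   2.25 -0.    0.79  0.43]
shift cm [ 0.    0.14 -0.02]
[287.14441409 327.75774381]
[(array([  30,   69,  124,   76, 7840], dtype=int32), array([291.68125   , 311.04209184]))]
```

Call:
play_rows:
  commands:
    - [0,0.2,0,0,0,0]
    - [0,0.1,0,0,0,0]
    - [0,0,0,0,0,0]
    - [0,0,0,0,0,0]

```text
time: 30.5
tool_pos: [0.4254, 0.1707, 0.0154]
tcp_rot: [2.329, 2.107, 0.002]
wrist_force: [0.1, 0.2, 0.5]
width: 0.998
grip_force: 0.0
```

Call:
play_rows:
  commands:
    - [0,0,0,0,0,0]
    - [0,0,0,0,0,0]
    - [0,0,0,0,0,0]
    - [0,0,0,0,0,0]
    - [0,0,0,0,0,0]
  grip: 1
  force: 30

```text
time: 30.92
tool_pos: [0.4249, 0.1705, 0.0151]
tcp_rot: [2.33, 2.108, 0.0]
wrist_force: [-0.7, 0.1, 4.0]
width: 0.573
grip_force: 31.1
```

Call:
play_rows:
  commands:
    - [0,0,0,0,0,0]
    - [0,0,0,0,0,0]
    - [0,0,0,0,0,0]
    - [0,0,0,0,0,0]
    - [0,0,0,0,0,0]

```text
time: 31.33
tool_pos: [0.4249, 0.1705, 0.0151]
tcp_rot: [2.33, 2.108, 0.0]
wrist_force: [-0.7, -0.9, 6.6]
width: 0.573
grip_force: 31.2
```

Call:
play_rows:
  commands:
    - [0,0,-0.5,0,0,0]
    - [0,0,-1,0,0,0]
    - [0,0,-2,0,0,0]
    - [0,0,-2.5,0,0,0]
    - [0,0,-2.5,0,0,0]

```text
time: 31.75
tool_pos: [0.4238, 0.1702, 0.1004]
tcp_rot: [-2.329, -2.107, 0.003]
wrist_force: [0.9, 0.6, -1.6]
width: 0.573
grip_force: 31.5
```

Call:
play_rows:
  commands:
    - [0,0,-2.5,0,0,0]
    - [0,0,-2.5,0,0,0]
    - [0,0,-2.5,0,0,0]
    - [0,0,-2.5,0,0,0]
    - [0,0,-1,0,0,0]

```text
time: 32.17
tool_pos: [0.4266, 0.1711, 0.2142]
tcp_rot: [2.328, 2.106, 0.009]
wrist_force: [0.5, 0.9, -1.6]
width: 0.573
grip_force: 31.6
```

Run:
```python
from h import *
go([.4753,-.2733,.21])
```

```text
t 32.17 pos [0.4266 0.1711 0.2142] y-axis [ 0.995 -0.1    0.006] z [ 0.006  0.002 -1.   ] q [ 0.33 -0.15  2.07  0.    1.21  0.43]
shift cm [-43.74   9.28   0.35]
```

Call:
play_rows:
  commands:
    - [-1,0.2,0,0,0,0]
    - [-2.3,0.5,0,0,0,0]
    - [-3.2,0.7,0,0,0,0]
    - [-3.5,0.75,0,0,0,0]
    - [-3.5,0.75,0,0,0,0]

```text
time: 32.58
tool_pos: [0.4386, 0.0316, 0.2076]
tcp_rot: [-2.327, -2.108, 0.004]
wrist_force: [1.2, -0.2, -0.6]
width: 0.574
grip_force: 31.5
```

Call:
play_rows:
  commands:
    - [-3.5,0.75,0,0,0,0]
    - [-3.5,0.75,0,0,0,0]
    - [-3.5,0.75,0,0,0,0]
    - [-3.5,0.75,0,0,0,0]
    - [-3.5,0.75,0,0,0,0]

```text
time: 33.0
tool_pos: [0.4581, -0.1466, 0.2075]
tcp_rot: [-2.328, -2.105, 0.003]
wrist_force: [0.8, 1.0, -0.7]
width: 0.575
grip_force: 31.5
```

Call:
play_rows:
  commands:
    - [-3.5,0.75,0,0,0,0]
    - [-3.2,0.65,0,0,0,0]
    - [-2.5,0.5,0,0,0,0]
    - [-1.8,0.4,0,0,0,0]
    - [-1.1,0.2,0,0,0,0]

```text
time: 33.42
tool_pos: [0.4711, -0.2696, 0.2073]
tcp_rot: [-2.33, -2.103, 0.003]
wrist_force: [-0.6, 1.0, -1.9]
width: 0.573
grip_force: 31.5
```

Call:
play_rows:
  commands:
    - [-0.5,0.1,0,0,0,0]
    - [-0.15,0.05,0,0,0,0]
    - [0,0,0,0,0,0]
    - [0,0,0,0,0,0]
    - [0,0,0,0,0,0]

```text
time: 33.83
tool_pos: [0.4736, -0.273, 0.2097]
tcp_rot: [-2.328, -2.109, -0.0]
wrist_force: [-0.1, -0.4, -1.2]
width: 0.569
grip_force: 31.5
```

Run:
```python
from h import *
go([.4753,-.2733,.028])
```

```text
t 33.83 pos [ 0.4736 -0.273   0.2097] y-axis [ 0.995 -0.099 -0.   ] z [-0.  0. -1.] q [-0.57  0.04  1.9   0.    1.2  -0.47]
shift cm [-0.02  0.18 18.17]
```

Contact is expected at TCP z ≈ 0.0281.

Call:
play_rows:
  commands:
    - [0,0.13,1,0,0,0]
    - [0,0,2.2,0,0,0]
    - [0,0,3,0,0,0]
    - [0,0,3,0,0,0]
    - [0,0,2.8,0,0,0]

```text
time: 34.25
tool_pos: [0.4749, -0.2733, 0.0882]
tcp_rot: [2.328, 2.109, 0.0]
wrist_force: [-0.2, -0.4, -1.8]
width: 0.571
grip_force: 31.5
```

Call:
play_rows:
  commands:
    - [0,0,2.2,0,0,0]
    - [0,0,1.5,0,0,0]
    - [0,0,0.9,0,0,0]
    - [0,0,0.5,0,0,0]
    - [0,0,0.2,0,0,0]

```text
time: 34.67
tool_pos: [0.4748, -0.2737, 0.0361]
tcp_rot: [-2.329, -2.108, 0.0]
wrist_force: [0.7, 0.4, -1.5]
width: 0.574
grip_force: 31.5
```

Call:
play_rows:
  commands:
    - [0,0,0.15,0,0,0]
    - [0,0,0.15,0,0,0]
    - [0,0,0.1,0,0,0]
    - [0,0,0.1,0,0,0]
    - [0,0,0,0,0,0]

```text
time: 35.08
tool_pos: [0.4753, -0.2745, 0.0323]
tcp_rot: [2.329, 2.107, 0.0]
wrist_force: [-0.8, -0.2, -2.3]
width: 0.572
grip_force: 31.5
```

Call:
play_rows:
  commands:
    - [0,0,0.1,0,0,0]
    - [0,0,0.05,0,0,0]
    - [0,0,0,0,0,0]
    - [0,0,0,0,0,0]

```text
time: 35.42
tool_pos: [0.4749, -0.2742, 0.0303]
tcp_rot: [-2.33, -2.108, 0.0]
wrist_force: [0.5, -0.3, -1.8]
width: 0.568
grip_force: 31.5
```

Call:
play_rows:
  commands:
    - [0,0,0.1,0,0,0]
    - [0,0,0.05,0,0,0]
    - [0,0,0.05,0,0,0]
    - [0,0,0,0,0,0]
    - [0,0,0,0,0,0]

```text
time: 35.83
tool_pos: [0.4749, -0.2742, 0.0282]
tcp_rot: [-2.33, -2.108, 0.0]
wrist_force: [0.3, 0.4, -2.1]
width: 0.572
grip_force: 31.6
```

Call:
play_rows:
  commands:
    - [0,0,0.05,0,0,0]
    - [0,0,0.05,0,0,0]
    - [0,0,0,0,0,0]
    - [0,0,0,0,0,0]

```text
time: 36.17
tool_pos: [0.475, -0.2742, 0.0282]
tcp_rot: [-2.33, -2.108, 0.0]
wrist_force: [-1.5, 1.3, 5.2]
width: 0.574
grip_force: 32.1
```

Call:
play_rows:
  commands:
    - [0,0,0,0,0,0]
    - [0,0,0,0,0,0]
    - [0,0,0,0,0,0]
    - [0,0,0,0,0,0]
    - [0,0,0,0,0,0]
  grip: 0

```text
time: 36.58
tool_pos: [0.4749, -0.2742, 0.0272]
tcp_rot: [-2.33, -2.108, 0.0]
wrist_force: [0.4, 0.5, -0.6]
width: 1.002
grip_force: 0.0
```

Call:
play_rows:
  commands:
    - [0,0,-0.6,0,0,0]
    - [0,0,-1.5,0,0,0]
    - [0,0,-2.5,0,0,0]
    - [0,0,-3,0,0,0]
    - [0,0,-3,0,0,0]

```text
time: 37.0
tool_pos: [0.4743, -0.2738, 0.1341]
tcp_rot: [-2.328, -2.107, 0.001]
wrist_force: [0.0, 0.4, 0.0]
width: 0.998
grip_force: 0.0
```

Call:
play_rows:
  commands:
    - [0,0,-3,0,0,0]
    - [0,0,-3,0,0,0]
    - [0,0,-2.5,0,0,0]
    - [0,0,-1.5,0,0,0]
    - [0,0,-0.5,0,0,0]

```text
time: 37.42
tool_pos: [0.4766, -0.2753, 0.2428]
tcp_rot: [2.325, 2.103, 0.003]
wrist_force: [0.1, -0.4, 1.1]
width: 1.0
grip_force: 0.0
```

Call:
play_rows:
  commands:
    - [0,0,0,0,0,0]
    - [0,0,0,0,0,0]
    - [0,0,0,0,0,0]
    - [0,0,0,0,0,0]
    - [0,0,0,0,0,0]

```text
time: 37.83
tool_pos: [0.4742, -0.2737, 0.2365]
tcp_rot: [-2.328, -2.106, 0.001]
wrist_force: [0.9, -0.2, 0.1]
width: 1.002
grip_force: 0.0
```

Run:
```python
from h import *
import cv2
j=optics.camera_info("scene");b=optics.read_camera("scene")[170:380,210:490]
i=optics.camera_info("wrist");a=optics.read_camera("wrist")
for n,p in [("mill",[.5024,-.0041,.163]),("spice",[.4932,-.0939,.121]),("shaker",[.4845,-.1835,.103]),("small",[.4753,-.2733,.083])]:
    print(n,(proj(i,p)*400/560).round(),((proj(j,p)-[210,170])*400/280+[400,0]).round())
cv2.imwrite("pics/w8.png",np.hstack([cv2.resize(a,(400,300)),cv2.resize(b,(400,300))])[:,:,::-1])
```

```text
mill [ 204. -200.] [504.  47.]
spice [204. -23.] [534. 106.]
shaker [204.  70.] [566. 159.]
small [203. 137.] [600. 217.]
```

View pics/w8.png

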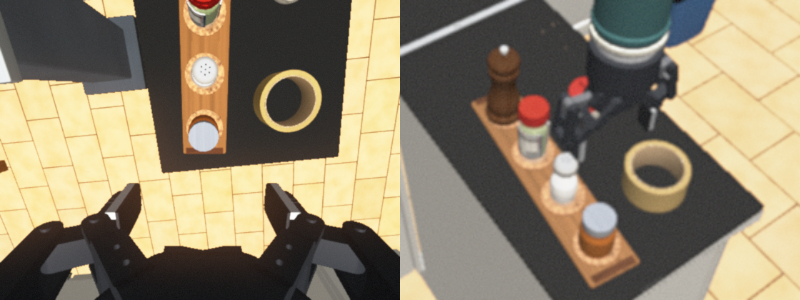

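All four stand upright on their pads. Their tops match the predicted pixels to within a few: shaker (205,72) against (204,70), small jar (203,134) against (203,137). The arm is clear. Handing in.

```bash
python3 -c "
from workcell import order
print(order.finish_job())"
```

```text
the job is handed in; nothing more can be done
None
```

The job is handed in: mill on pad1 by the timer, spice jar on pad2, salt shaker on pad3 and small jar on pad4, all upright, centred and standing free in the last camera view; it took about 38 s of the 128 s, and no verdict came back.

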